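Power up the backstage sound rig

ROBOT

A 7-joint arm with a two-finger parallel gripper is mounted at the origin on the work surface. World frame = base frame: x ahead of the robot, y to its left, z up, the work surface at z = 0. Lengths are in m, angles in rad, forces in N, time in s.
With the tool pointing down it reaches from about 0.425 to 1.025 m from the base axis. Payload 3.6 kg.
Tool frame: the origin (TCP) lies between the finger pads; the fingertips stand 17 mm ahead of it and the grasp point (between the pads) lies 2 mm behind it; z points along the fingers, y is the line along which they close (so a half turn about z gives the same grasp; the last joint's range is limited). The gripper opens to 85 mm and grips with 20 to 120 N. Pads are 22 mm wide; open, the fingers measure 114 mm over their backs; the gripper's body (76 mm by 85 mm) begins 54 mm behind the grasp point. The pads swing forward as they close: fully open they stand 13 mm farther back than shut.
Start: joints at [-1.238, 0.591, 0.048, 1.609, -0.033, 0.943, -0.034], TCP at [0.3, 0.66, 0.248] pointing down, gripper open.
Joint ranges: [-2.69, 2.69], [-0.47, 2.24], [-1.27, 1.36], [0.19, 2.51], [-1.53, 4.68], [0.08, 2.07], [-3.09, 3.09]. Speed limits (rad/s): [2.57, 2.57, 3.14, 3.14, 3.14, 3.14, 3.14].

INTERFACE

Orientations are given as [roll, pitch, yaw] about the fixed x, y, z axes, in that order (R = Rz(yaw) Ry(pitch) Rx(roll)).
In Python, from rig import arm, imaging gives the robot as it stands.
- The arm moves only by the tool carry_out, never from a script. Its argument "plan" is a list of rows, each an object with "slide": the shift along the tool's x, y, z in m, a list of three; "rotation": the turn, a rotation vector about the tool's x, y, z in degrees, a list of three; "hand": the closure, from -1 (fully open) to 1 (shut). In form: [{"slide": [dx, dy, dz], "rotation": [rx, ry, rz], "hand": hand}, ...]. A call has 1 to 10 rows; each row is the pose to reach, as a shift and turn from the pose commanded when the call began, along the tool's axes at that moment; what a row does not reach only later rows make up. A row lasts 1/10 s, in which the tool goes at most 50 mm and 8.59 degrees, less where a joint would pass 70% of its speed; a pose out of reach is approached as far as the arm can. A call with a gripper value outside its range is refused whole. The fingers move at their own pace and stop on an object; "force" is the grip in N (left out, the last holds). Time passes only in rows, so rows that repeat a pose let the fingers close. It gives the time, the measured TCP pose, the force, the opening and the grip force at its end, in the units of the state.
- arm.read_state(): the state, without advancing time (a new reading comes with each control period).
- imaging.get_image(name): name is "scene" or "top"; returns (picture, depth): 480x640x3 uint8, red, green, blue; 480x640 float32, m along the optical axis (not along the pixel's ray), 0 where there is no reading.
- imaging.camera_params(name): a dict with "fov_y" (degrees; the focal length in pixels is half the picture's height over the tangent of half this angle, whatever the lens; pixels are square), "cx", "cy" (the principal point, pixels), "dist_coeffs" ([k1, k2, p1, p2, k3] as OpenCV has them; the pictures are not rectified), "position" and "attitude" of the camera in the world. Camera axes: x right, y down, z forward; pixel columns grow to the right and rows downward; lengths in m; the calibration is good to about 2 mm. A picture is of the moment at which its call begins. camera_params takes no time and is no camera call.
- arm.finish_job(): hands the job in; it is judged then, once.
The state is a dict: "clock": time; "q": joint angles; "dq": joint speeds; "tau": joint torques, N m; "tcp_pos": TCP position; "ee_rot": TCP orientation; "wrist_force": force on the tool from outside, world axes, zero at the start; "moment": the same for the moment, N m; "width": finger opening in m; "grip_force": force on a finger pad.
Only numpy, scipy, OpenCV 4.12 (cv2) and the standard library are available. Lean on these libraries where they do the work, as an engineer would, in place of code of your own. Each camera call takes 0.05 s, during which the arm holds its last target. There are 200 camera calls.

TASK

Bring the little sound rig up the safe way, so that the loudspeaker does not thump: gently press the power switch of the disc player fully in, then the mixer's, and the loudspeaker's last. Leave the three machines standing where they are, never lift anything, leave the other keys and the fader alone, and do not disturb the porcelain and the other things on the table; finish clear of everything.

Things in the scene. Friction and masses are not known exactly. Their poses are not given: they have to be found in the camera images.
- player: disc player: low black slab with a grey top, 180 deep (x) x 150 wide (y) x 46 mm high, flat top with a round jog wheel (80 mm across, 7 mm high), a display, a small pitch slider and two keys; loose, 1.1 kg. Origin at the centre of its underside, front to its -x. Its power switch is at the rear right corner of the top: x +62, y -52 mm
- player_power (a joint): power switch of the disc player, a round grey push switch, 18 mm across, flat on top, with a steel collar and a small white on/off mark on the robot's side of it; 0 out (off, cap 11 mm proud of the panel), 0.008 fully in (cap 3 mm proud), on from 0.005; the push rises from 3 N at the start through 4.7 N at 5 mm to 5.7 N at the hard stop at 8 mm, and the cap stays where it is pushed; push slowly, well under 40 N
- player_power_top (a point): centre of the top of the disc player's power switch (57 mm above the table when out); it is pushed straight down
- player_play (a joint): small rectangular sprung key (12 x 15 mm, 7 mm proud) at the disc player's front left corner, x -72, y +50 mm; not to be pressed. 0 out, 0.004 in
- player_cue (a joint): the same key beside it, x -72, y +26 mm; not to be pressed. 0 out, 0.004 in
- mixer: compact mixer: grey panel with black cheeks, 196 deep (x) x 140 wide (y) mm, panel sloping up from 41 mm high at the front to 61 mm at the rear (0.1 rad), with three rows of knobs (11 mm high), three small channel faders, a main fader and two round sockets; loose, 1.5 kg. Origin at the centre of its underside, front to its -x. Its power switch is at the rear right corner of the panel: x +68, y -46 mm
- mixer_power (a joint): power switch of the mixer, a round grey push switch, 18 mm across, flat on top, with a steel collar and a small white on/off mark on the robot's side of it; 0 out (off, cap 11 mm proud of the panel), 0.008 fully in (cap 3 mm proud), on from 0.005; the push rises from 3 N at the start through 4.7 N at 5 mm to 5.7 N at the hard stop at 8 mm, and the cap stays where it is pushed; push slowly, well under 40 N
- mixer_power_top (a point): centre of the top of the mixer's power switch (69 mm above the table when out); it is pushed straight down into the panel (0.1 rad off vertical)
- mixer_mute (a joint): small rectangular sprung key (12 x 15 mm, 7 mm proud) near the middle of the mixer's right edge, x -1, y -50 mm; not to be pressed. 0 out, 0.004 in
- mixer_fader_top (a point): top of the mixer's main fader cap (12 x 17 mm, 11 mm above the panel), which slides freely along x in a 50 mm slot at the front right of the panel; starts anywhere in it and is to be left there
- speaker: active loudspeaker: upright black box, 150 x 150 x 190 mm high, round woofer and tweeter in front, rubber carrying handle across the rear of its top (23 mm high), a round volume knob (26 mm across, 14 mm high) at the front left of the top; loose, 2.4 kg. Origin at the centre of its underside, front to its -x. Its power switch is at the front right of the top: x -30, y -40 mm
- speaker_power (a joint): power switch of the loudspeaker, a round grey push switch, 18 mm across, flat on top, with a steel collar and a small white on/off mark on the robot's side of it; 0 out (off, cap 11 mm proud of the panel), 0.008 fully in (cap 3 mm proud), on from 0.005; the push rises from 3 N at the start through 4.7 N at 5 mm to 5.7 N at the hard stop at 8 mm, and the cap stays where it is pushed; push slowly, well under 40 N
- speaker_power_top (a point): centre of the top of the loudspeaker's power switch (202 mm above the table when out); it is pushed straight down
- vase: white and blue porcelain bud vase, 51 mm across, 94 mm high, standing between machines; bystander, loose, not to be moved; origin at the centre of its underside, z up
- cup: white porcelain tea cup, 52 mm across, 42 mm high, standing between machines; bystander, loose, not to be moved; origin at the centre of its underside, z up
- jar: white and blue covered porcelain jar, 84 mm across, 101 mm high, beyond the machines; bystander, loose, not to be moved; origin at the centre of its underside, z up
- cakes: porcelain plate of small stacked cakes (one body), 110 mm across, 58 mm high, between the robot and the machines; bystander, loose, not to be moved; origin at the centre of its underside, z up
- discs: stack of three flat black disc cases (one body), 125 x 142 x 30 mm, beyond the machines; bystander, loose, not to be moved; origin at the centre of its underside, z up
- handset: black remote-control handset, 42 x 150 x 20 mm, lying on the robot's side of the machines; bystander, loose, not to be moved; origin at the centre of its underside, z up
- caddy: dark wooden tea caddy, 66 mm across, 91 mm high, beyond the machines; bystander, loose, not to be moved; origin at the centre of its underside, z up

How it is judged:
By the outcome, as a careful person would: the job done as asked, in the order asked, and still so for the second after the job is handed in, with the robot touching nothing.
It also fails if it takes over 59 s, if anything falls off the work surface, if the arm or the gripper's body presses on something with over 40 N, if the wrist force passes 120 N, or if a joint passes its speed limit or range.

## Working session

There is one attempt and no reset: what is moved stays moved. The work goes in short steps, Python scripts to look and compute and a tool call to move; the robot and the scene stay as the last step left them, time stands still between calls to the robot, and variables do not carry over. Pictures are saved under pics/ and viewed, at most 10 in all, crops included, and the job is handed in when it is done.

Besides the shell and the picture viewer there is one more tool, called after "Emit:" as name(argument=value, ...) on one line, values as JSON. carry_out: Moves the arm, as the interface text tells. Its arguments: {"type":"object","properties":{"plan":{"type":"array","items":{"type":"object","properties":{"slide":{"type":"array","items":{"type":"number"}},"rotation":{"type":"array","items":{"type":"number"}},"hand":{"type":"number"}}}},"force":{"type":"number"}},"required":["plan"]}

```bash
mkdir -p pics; cat > h.py <<'E'
import numpy as np, cv2
from rig import arm, imaging
E
python3 - <<'E'
from h import *
for n in ("scene","top"):
    p,d=imaging.get_image(n); cv2.imwrite(f"pics/{n}0.png",p[:,:,::-1]); np.savez(f"{n}0.npz",p=p,d=d)
    print(n,imaging.camera_params(n))
print(arm.read_state())
E
```

```text
scene {'fov_y': 54.04815197969455, 'cx': 314.9522427918474, 'cy': 230.3154560425511, 'dist_coeffs': array([0.01861026, 0.        , 0.        , 0.        , 0.        ]), 'position': array([ 1.41353872, -0.18178312,  0.74040066]), 'attitude': array([-2.15382514, -0.01091944,  1.36548196])}
top {'fov_y': 51.19943487330568, 'cx': 319.85591602468077, 'cy': 235.25897944239193, 'dist_coeffs': array([0.04653078, 0.        , 0.        , 0.        , 0.        ]), 'position': array([0.35371739, 0.01262391, 1.12788805]), 'attitude': array([-2.96961915e+00, -4.99185173e-04, -1.58674481e+00])}
{'clock': 0.1, 'q': array([-1.23751142,  0.59204282,  0.04831006,  1.60972771, -0.03331842,
        0.9426801 , -0.03373906]), 'dq': array([-0.00020754, -0.00198028,  0.00011606, -0.00296429,  0.00210549,
        0.00153   ,  0.00011406]), 'tau': array([ 4.82975214e-03, -5.50004482e+01,  1.55320499e+00, -1.98827451e+01,
        9.71866044e-03,  3.86180909e-03, -1.60477259e-05]), 'tcp_pos': array([0.29980073, 0.65931367, 0.24723159]), 'ee_rot': array([-3.13954254e+00,  1.04621535e-04,  2.71483256e+00]), 'wrist_force': array([-0.4309001 , -0.86570755, -0.19951582]), 'moment': array([-0.07532153,  0.0085613 ,  0.00280728]), 'grip_force': 0.0, 'width': 0.08556644887226467}
```

View pics/top0.png

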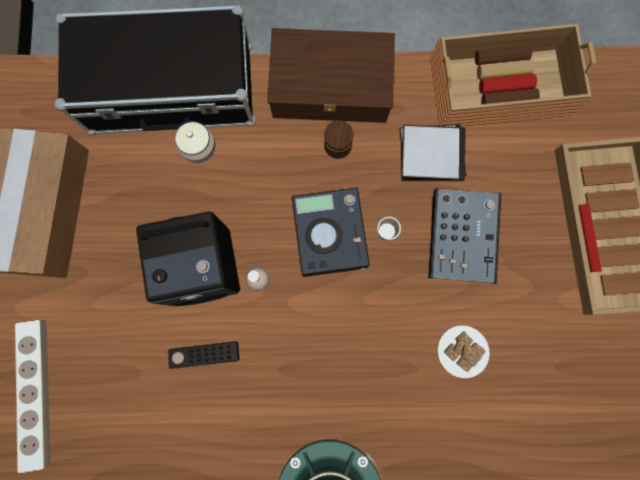

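View pics/scene0.png

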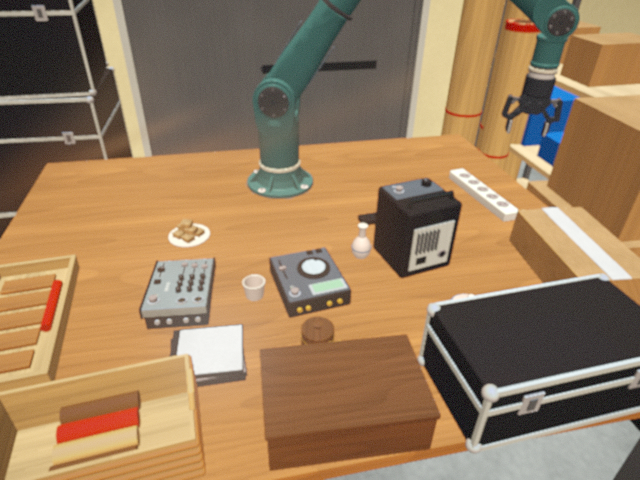

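The top view shows the player switch near (349,200), the mixer's at (489,205) and the speaker's at (203,267). Next I refine these by mask, cast rays and check them against depth.

```bash
cat >> h.py <<'E'
from scipy.spatial.transform import Rotation as R
def cam(n):
    c=imaging.camera_params(n); f=240/np.tan(np.radians(c['fov_y']/2))
    return np.array([[f,0,c['cx']],[0,f,c['cy']],[0,0,1]]),c['dist_coeffs'],c['position'],R.from_euler('xyz',c['attitude']).as_matrix()
def ray(n,uv):
    K,D,p,A=cam(n); x=cv2.undistortPoints(np.array([[uv]],float),K,D)[0,0]
    return p,A@np.array([x[0],x[1],1])
def onplane(n,uv,z):
    p,d=ray(n,uv); return p+d*(z-p[2])/d[2]
def withdepth(n,uv,dep):
    p,d=ray(n,uv); return p+d*dep
def proj(n,P):
    K,D,p,A=cam(n); q=np.atleast_2d(P); return cv2.projectPoints(((q-p)@A)[:,None],np.zeros(3),np.zeros(3),K,D)[0][:,0]
E
python3 - <<'E'
from h import *
z=np.load("top0.npz");p,d=z['p'],z['d']
zs=np.load("scene0.npz");ps,ds=zs['p'],zs['d']
S={'player':((349,200),.057),'mixer':((489,205),.069),'speaker':((203,267),.202)}
row=[];row2=[]
for k,((u,v),h) in S.items():
    W=11;c=p[v-W:v+W+1,u-W:u+W+1]; g=cv2.cvtColor(c,cv2.COLOR_RGB2GRAY)
    P0=onplane('top',(u,v),h); uv=proj('scene',P0)[0]
    dd=d[v-2:v+3,u-2:u+3]; print(k,'guess',P0.round(4),'depth z',withdepth('top',(u,v),np.median(dd))[2].round(4),'scene px',uv.round(1))
    print(g)
    row.append(cv2.resize(p[v-20:v+20,u-20:u+20],(260,260),interpolation=cv2.INTER_CUBIC))
    a,b=uv.round().astype(int); row2.append(cv2.resize(ps[b-20:b+20,a-20:a+20],(260,260),interpolation=cv2.INTER_CUBIC))
cv2.imwrite('pics/crop.png',np.vstack([np.hstack(row),np.hstack(row2)])[:,:,::-1])
E
```

```text
player guess [ 0.6172 -0.0561  0.057 ] depth z 0.0564 scene px [293.9 287.3]
[[105  87  65  60  64  62  66  65  64  63  60  63  65  66  68  72  73  72
   63  55  86 102 105]
 [ 60  58  58  60  62  66  68  70  72  74  74  74  73  74  75  75  75  74
   67  54  81  99 101]
 [ 69  71  73  73  74  74  75  76  76  76  76  76  75  74  75  76  76  75
   69  54  78  97 100]
 [ 73  73  74  75  75  75  75  76  76  77  76  76  75  75  75  76  76  75
   71  57  67  93 104]
 [ 73  74  75  75  74  74  75  76  77  80  83  84  84  80  76  76  76  75
   74  58  60  92 106]
 [ 74  74  74  75  75  75  76  78  89 104 113 115 115 105  90  80  77  76
   74  59  60  93 109]
 [ 74  73  74  75  76  75  78  94 118 144 150 148 148 140 118  98  85  77
   74  64  56  90 109]
 [ 75  74  74  75  75  77  94 121 143 157 159 158 159 157 142 127 107  85
   76  66  54  90 109]
 [ 76  74  73  74  76  82 121 135 150 158 160 160 160 161 158 152 130  97
   76  68  55  86 107]
 [ 75  74  74  75  76  87 132 146 153 160 161 162 162 162 161 150 134 103
   79  69  55  69  96]
 [ 75  73  74  74  77  94 135 135 146 161 162 163 163
[... 5123 characters left out ...]
 74  75  74  75  75]
 [ 76  75  75  75  74  76  86 115 142 143 145 146 144 118  91  81  76  75
   75  75  76  76  75]
 [ 74  75  74  75  75  74  75  80  87  98 100  98  88  80  76  75  75  75
   76  75  75  76  76]
 [ 74  74  74  75  74  74  74  74  75  77  77  79  82  78  76  76  75  75
   76  76  75  75  76]
 [ 74  74  74  74  75  74  75  75  76  76  77  85 105  91  90  78  75  75
   75  76  76  76  75]
 [ 75  74  75  75  76  75  75  75  75  76  84 103 127 114 123  87  75  75
   75  75  75  75  75]
 [ 76  75  75  75  76  75  75  75  74  79 102 105 118  87 119  92  77  74
   75  75  74  75  76]
 [ 75  75  75  75  75  75  75  74  74  80 112 108  87  82 116 100  79  75
   76  75  75  76  76]]
```

View pics/crop.png

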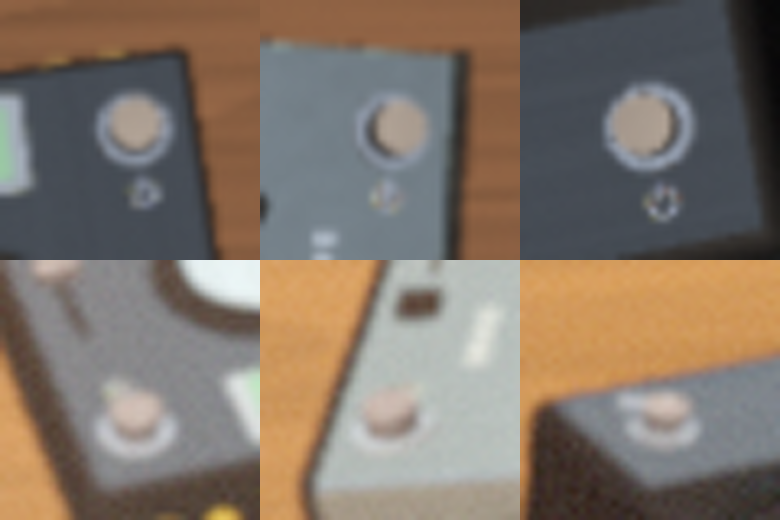

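The crops show caps slightly offset inside their collars, as parallax predicts, with the white marks on the robot's side. Now I compute cap centroids by tint in both views.

```bash
python3 - <<'E'
from h import *
I={n:np.load(n+"0.npz") for n in("top","scene")}
S={'player':((349,200),.057),'mixer':((489,205),.069),'speaker':((203,267),.202)}
for k,((u,v),h) in S.items():
    uv=(u,v); res={}
    for n in("top","scene"):
        if n=="scene": uv=proj('scene',res['top'][1])[0].round().astype(int)
        p=I[n]['p'].astype(int); m=((p[:,:,0]-p[:,:,2]>8)&(p.sum(2)>330)).astype(np.uint8)
        W=9; sub=np.zeros_like(m); sub[uv[1]-W:uv[1]+W+1,uv[0]-W:uv[0]+W+1]=m[uv[1]-W:uv[1]+W+1,uv[0]-W:uv[0]+W+1]
        N,L,st,ce=cv2.connectedComponentsWithStats(sub); i=1+np.argmin(np.linalg.norm(ce[1:]-uv,axis=1))
        res[n]=(ce[i],onplane(n,ce[i],h)); print(k,n,ce[i].round(2),'area',st[i,4],'size',st[i,2:4],'P',res[n][1].round(4))
    (a,da),(b,db)=ray('top',res['top'][0]),ray('scene',res['scene'][0])
    t=np.linalg.lstsq(np.c_[da,-db],b-a,rcond=None)[0]; print('  tri',((a+da*t[0]+b+db*t[1])/2).round(4),'gap',np.linalg.norm(a+da*t[0]-b-db*t[1]).round(4))
# mixer / player yaw from top-edge corners (top picture)
for nm,f,r,h1,h2 in(('mixer',(497,282),(500,193),.041,.061),('player',(369,268),(357,189),.046,.046)):
    a=onplane('top',f,h1);b=onplane('top',r,h2);e=b-a;print(nm,'yaw',np.arctan2(e[1],e[0]).round(3),'len',np.linalg.norm(e[:2]).round(3))
E
```

```text
player top [349.27 198.69] area 45 size [7 8] P [ 0.6202 -0.0568  0.057 ]
player scene [294.28 290.07] area 57 size [9 8] P [ 0.6268 -0.057   0.057 ]
  tri [ 0.6214 -0.0566  0.0524] gap 0.0009
mixer top [489.98 204.31] area 45 size [7 8] P [ 0.5995 -0.3589  0.069 ]
mixer scene [152.74 297.85] area 61 size [8 9] P [ 0.6077 -0.3565  0.069 ]
  tri [ 0.6007 -0.3593  0.0637] gap 0.0027
speaker top [201.54 265.7 ] area 61 size [8 9] P [0.4608 0.2295 0.202 ]
speaker scene [398.8 188. ] area 30 size [7 6] P [0.4718 0.2271 0.202 ]
  tri [0.4616 0.2312 0.1961] gap 0.0007
mixer yaw -0.074 len 0.193
player yaw 0.118 len 0.178
```

Emit:
carry_out(plan=[{"slide": [0,0,-0.03],"rotation": [0,0,-5],"hand": 1},{"slide": [0,0,-0.06],"rotation": [0,0,-10],"hand": 1},{"slide": [0,0,-0.08],"rotation": [0,0,-15],"hand": 1},{"slide": [0,0,-0.08],"rotation": [0,0,-20],"hand": 1},{"slide": [0,0,-0.08],"rotation": [0,0,-24.5],"hand": 1},{"slide": [0,0,-0.08],"rotation": [0,0,-24.5],"hand": 1},{"slide": [0,0,-0.08],"rotation": [0,0,-24.5],"hand": 1},{"slide": [0,0,-0.08],"rotation": [0,0,-24.5],"hand": 1}])

```text
clock: 0.9
tcp_pos: [0.3, 0.6597, 0.3277]
ee_rot: [-3.141, -0.0, 3.141]
wrist_force: [-0.6, -0.2, -0.0]
width: -0.0003
grip_force: 0.0
```

Emit:
carry_out(plan=[{"slide": [-0.018,-0.04,0],"hand": 1,"rotation": [0,0,0]},{"slide": [-0.036,-0.08,0],"hand": 1,"rotation": [0,0,0]},{"slide": [-0.054,-0.12,0],"hand": 1,"rotation": [0,0,0]},{"slide": [-0.072,-0.16,0],"hand": 1,"rotation": [0,0,0]},{"slide": [-0.09,-0.2,0],"hand": 1,"rotation": [0,0,0]},{"slide": [-0.108,-0.24,0],"hand": 1,"rotation": [0,0,0]},{"slide": [-0.126,-0.28,0],"hand": 1,"rotation": [0,0,0]},{"slide": [-0.144,-0.32,0],"hand": 1,"rotation": [0,0,0]},{"slide": [-0.162,-0.36,0],"hand": 1,"rotation": [0,0,0]},{"slide": [-0.18,-0.4,0],"hand": 1,"rotation": [0,0,0]}])

```text
clock: 1.9
tcp_pos: [0.4809, 0.2585, 0.3284]
ee_rot: [3.141, 0.0, -3.141]
wrist_force: [0.6, -0.4, 0.2]
width: 0.0002
grip_force: 0.0
```

Emit:
carry_out(plan=[{"slide": [-0.018,-0.04,0],"hand": 1,"rotation": [0,0,0]},{"slide": [-0.036,-0.08,0],"hand": 1,"rotation": [0,0,0]},{"slide": [-0.054,-0.12,0],"hand": 1,"rotation": [0,0,0]},{"slide": [-0.072,-0.16,0],"hand": 1,"rotation": [0,0,0]},{"slide": [-0.09,-0.2,0],"hand": 1,"rotation": [0,0,0]},{"slide": [-0.108,-0.24,0],"hand": 1,"rotation": [0,0,0]},{"slide": [-0.126,-0.28,0],"hand": 1,"rotation": [0,0,0]},{"slide": [-0.141,-0.317,0],"hand": 1,"rotation": [0,0,0]},{"slide": [-0.141,-0.317,0],"hand": 1,"rotation": [0,0,0]},{"slide": [-0.141,-0.317,0],"hand": 1,"rotation": [0,0,0]}])

```text
clock: 2.9
tcp_pos: [0.6217, -0.0579, 0.328]
ee_rot: [3.142, -0.001, 3.139]
wrist_force: [-0.5, 1.6, -0.6]
width: 0.0002
grip_force: 0.0
```

Emit:
carry_out(plan=[{"slide": [0,0.001,0.04],"hand": 1,"rotation": [0,0,0]},{"slide": [0,0.001,0.08],"hand": 1,"rotation": [0,0,0]},{"slide": [0,0.001,0.12],"hand": 1,"rotation": [0,0,0]},{"slide": [0,0.001,0.16],"hand": 1,"rotation": [0,0,0]},{"slide": [0,0.001,0.195],"hand": 1,"rotation": [0,0,0]},{"slide": [0,0.001,0.22],"hand": 1,"rotation": [0,0,0]},{"slide": [0,0.001,0.235],"hand": 1,"rotation": [0,0,0]},{"slide": [0,0.001,0.244],"hand": 1,"rotation": [0,0,0]},{"slide": [0,0.001,0.244],"hand": 1,"rotation": [0,0,0]},{"slide": [0,0.001,0.244],"hand": 1,"rotation": [0,0,0]}])

```text
clock: 3.9
tcp_pos: [0.6226, -0.0554, 0.0854]
ee_rot: [3.142, 0.002, -3.14]
wrist_force: [0.5, 0.1, 0.4]
width: 0.0001
grip_force: 0.0
```

```bash
python3 - <<'E'
from h import *
p,d=imaging.get_image('scene'); q,_=imaging.get_image('top')
a=cv2.resize(p[230:330,230:360],(520,400)); b=cv2.resize(q[160:260,300:370],(280,400))
cv2.imwrite('pics/p1.png',np.hstack([a,b])[:,:,::-1])
s=arm.read_state(); print(s['clock'],s['tcp_pos'],s['wrist_force'])
E
```

```text
4.0 [ 0.62279965 -0.05578203  0.08575473] [ 0.69681286 -0.68312134 -0.52099757]
```

View pics/p1.png

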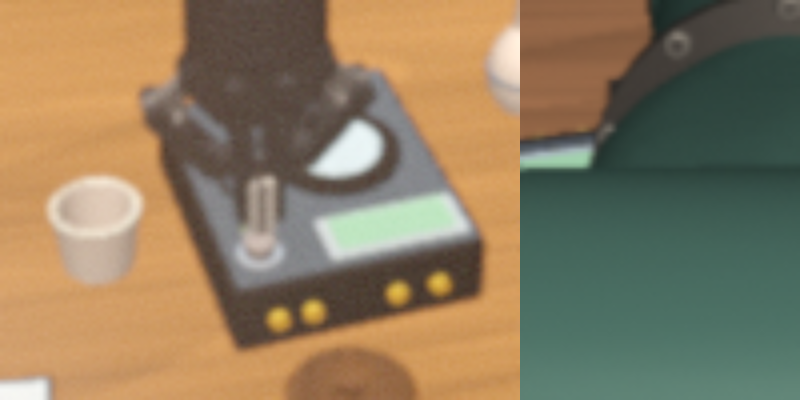

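The shut fingertips (crop about (262,215)) stand right over the player's switch (260,245), clear of the jog wheel.

Emit:
carry_out(plan=[{"slide": [0.001,0,0.004],"hand": 1,"rotation": [0,0,0]},{"slide": [0.001,0,0.007],"hand": 1,"rotation": [0,0,0]},{"slide": [0.001,0,0.009],"hand": 1,"rotation": [0,0,0]},{"slide": [0.001,0,0.01],"hand": 1,"rotation": [0,0,0]},{"slide": [0.001,0,0.011],"hand": 1,"rotation": [0,0,0]},{"slide": [0.001,0,0.012],"hand": 1,"rotation": [0,0,0]},{"slide": [0.001,0,0.013],"hand": 1,"rotation": [0,0,0]},{"slide": [0.001,0,0.014],"hand": 1,"rotation": [0,0,0]},{"slide": [0.001,0,0.015],"hand": 1,"rotation": [0,0,0]},{"slide": [0.001,0,0.015],"hand": 1,"rotation": [0,0,0]}])

```text
clock: 5.0
tcp_pos: [0.6206, -0.0558, 0.0693]
ee_rot: [-3.142, -0.0, -3.141]
wrist_force: [-1.1, -0.8, 4.7]
width: 0.0002
grip_force: 1.7
```

Emit:
carry_out(plan=[{"slide": [0,0,0.001],"hand": 1,"rotation": [0,0,0]},{"slide": [0,0,0.002],"hand": 1,"rotation": [0,0,0]},{"slide": [0,0,0.003],"hand": 1,"rotation": [0,0,0]},{"slide": [0,0,0.0035],"hand": 1,"rotation": [0,0,0]},{"slide": [0,0,0.0035],"hand": 1,"rotation": [0,0,0]},{"slide": [0,0,0.0035],"hand": 1,"rotation": [0,0,0]}])

```text
clock: 5.6
tcp_pos: [0.6206, -0.0558, 0.0658]
ee_rot: [-3.142, -0.0, -3.141]
wrist_force: [-2.0, 0.2, 5.0]
width: -0.0001
grip_force: 2.2
```

Emit:
carry_out(plan=[{"slide": [0,0,0.0005],"hand": 1,"rotation": [0,0,0]},{"slide": [0,0,0.001],"hand": 1,"rotation": [0,0,0]},{"slide": [0,0,0.001],"hand": 1,"rotation": [0,0,0]},{"slide": [0,0,0.001],"hand": 1,"rotation": [0,0,0]}])

```text
clock: 6.0
tcp_pos: [0.6206, -0.0558, 0.0656]
ee_rot: [3.141, -0.0, -3.141]
wrist_force: [-2.7, 0.3, 10.0]
width: -0.0003
grip_force: 5.0
```

Hard stop reached: 10 N with the height no longer changing, 3 mm proud. Retreat and go to the mixer.

Emit:
carry_out(plan=[{"slide": [0,0,-0.004],"hand": 1,"rotation": [0,0,0]},{"slide": [0,0,-0.015],"hand": 1,"rotation": [0,0,0]},{"slide": [0,0,-0.045],"hand": 1,"rotation": [0,0,0]},{"slide": [0,0,-0.08],"hand": 1,"rotation": [0,0,0]},{"slide": [0,-0.02,-0.11],"hand": 1,"rotation": [0,0,0]},{"slide": [0,-0.055,-0.12],"hand": 1,"rotation": [0,0,0]},{"slide": [0.005,-0.09,-0.12],"hand": 1,"rotation": [0,0,0]},{"slide": [0.01,-0.125,-0.12],"hand": 1,"rotation": [0,0,0]},{"slide": [0.015,-0.16,-0.12],"hand": 1,"rotation": [0,0,0]},{"slide": [0.02,-0.195,-0.12],"hand": 1,"rotation": [0,0,0]}])

```text
clock: 7.0
tcp_pos: [0.6009, -0.2522, 0.1853]
ee_rot: [-3.141, 0.001, -3.141]
wrist_force: [0.8, 1.3, -1.1]
width: 0.0002
grip_force: 0.0
```

Emit:
carry_out(plan=[{"slide": [0.001,-0.035,0],"hand": 1,"rotation": [0.1,-1,0]},{"slide": [0.002,-0.07,0],"hand": 1,"rotation": [0.2,-3,0]},{"slide": [0.003,-0.1,0],"hand": 1,"rotation": [0.4,-5,0]},{"slide": [0.003,-0.108,0.01],"hand": 1,"rotation": [0.4,-5.7,0]},{"slide": [0.003,-0.108,0.035],"hand": 1,"rotation": [0.4,-5.7,0]},{"slide": [0.003,-0.108,0.06],"hand": 1,"rotation": [0.4,-5.7,0]},{"slide": [0.003,-0.108,0.075],"hand": 1,"rotation": [0.4,-5.7,0]},{"slide": [0.003,-0.108,0.08],"hand": 1,"rotation": [0.4,-5.7,0]},{"slide": [0.003,-0.108,0.08],"hand": 1,"rotation": [0.4,-5.7,0]},{"slide": [0.003,-0.108,0.08],"hand": 1,"rotation": [0.4,-5.7,0]}])

```text
clock: 8.0
tcp_pos: [0.5989, -0.3588, 0.1057]
ee_rot: [-3.134, 0.101, -3.14]
wrist_force: [0.1, -0.9, 0.2]
width: 0.0002
grip_force: 0.0
```

```bash
python3 - <<'E'
from h import *
p,d=imaging.get_image('scene')
a=cv2.resize(p[240:340,120:220],(400,400)); b=cv2.resize(p[240:320,250:350],(400,400))
cv2.imwrite('pics/p2.png',np.hstack([a,b])[:,:,::-1])
s=arm.read_state(); print(s['clock'],s['tcp_pos'],s['ee_rot'],s['wrist_force'])
print(R.from_euler('xyz',s['ee_rot']).as_matrix()[:,2], s['tcp_pos']+.017*R.from_euler('xyz',s['ee_rot']).as_matrix()[:,2])
E
```

```text
8.05 [ 0.59896939 -0.35903711  0.10604613] [-3.13343683  0.10150699 -3.14001551] [ 0.2701711   0.71534538 -0.10070008]
[ 0.10134213 -0.00799592 -0.9948195 ] [ 0.6006922  -0.35917304  0.0891342 ]
```

View pics/p2.png

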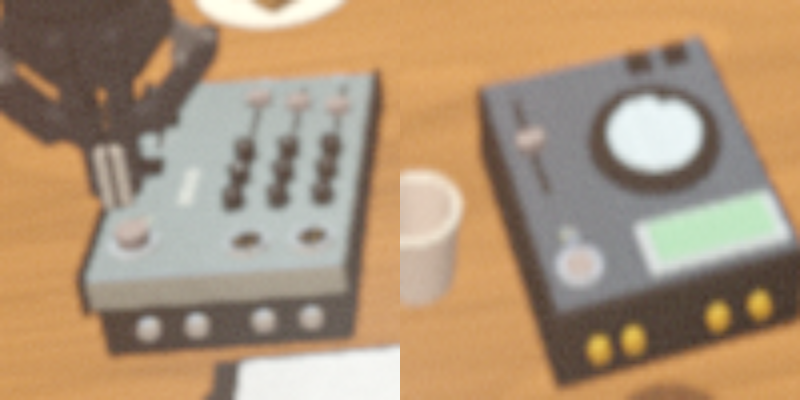

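```bash
python3 - <<'E'
from h import *
print(proj('scene',[[.6007,-.3592,.0891],[.600,-.359,.069],[.6027,-.3593,.069]]))
E
```

```text
[[149.94670205 288.59354683]
 [151.786316   295.62538652]
 [151.53669973 296.47728326]]
```

The fingertips (crop (118,205)) stand above the mixer's cap (132,232), 20 mm up and in line. The player's cap at (580,265) is sunk into its collar.

Emit:
carry_out(plan=[{"slide": [0.002,0.001,0.008],"hand": 1,"rotation": [0,0,0]},{"slide": [0.002,0.001,0.014],"hand": 1,"rotation": [0,0,0]},{"slide": [0.002,0.001,0.017],"hand": 1,"rotation": [0,0,0]},{"slide": [0.002,0.001,0.019],"hand": 1,"rotation": [0,0,0]},{"slide": [0.002,0.001,0.02],"hand": 1,"rotation": [0,0,0]},{"slide": [0.002,0.001,0.021],"hand": 1,"rotation": [0,0,0]},{"slide": [0.002,0.001,0.022],"hand": 1,"rotation": [0,0,0]},{"slide": [0.002,0.001,0.023],"hand": 1,"rotation": [0,0,0]},{"slide": [0.002,0.001,0.024],"hand": 1,"rotation": [0,0,0]},{"slide": [0.002,0.001,0.025],"hand": 1,"rotation": [0,0,0]}])

```text
clock: 9.05
tcp_pos: [0.5981, -0.3577, 0.0797]
ee_rot: [-3.135, 0.099, -3.14]
wrist_force: [-2.8, 2.0, 4.4]
width: -0.0
grip_force: 2.5
```

Emit:
carry_out(plan=[{"slide": [0,0,0.001],"hand": 1,"rotation": [0,0,0]},{"slide": [0,0,0.002],"hand": 1,"rotation": [0,0,0]},{"slide": [0,0,0.003],"hand": 1,"rotation": [0,0,0]},{"slide": [0,0,0.003],"hand": 1,"rotation": [0,0,0]},{"slide": [0,0,0.003],"hand": 1,"rotation": [0,0,0]}])

```text
clock: 9.55
tcp_pos: [0.5983, -0.3578, 0.0778]
ee_rot: [-3.135, 0.099, -3.141]
wrist_force: [-5.0, 3.1, 11.6]
width: 0.0
grip_force: 6.1
```

Full travel reached (TCP at 77.8 mm against 77.9 expected, 11.6 N). Retreat upwards and straighten the tool.

Emit:
carry_out(plan=[{"slide": [0,0,-0.003],"hand": 1,"rotation": [0,0,0]},{"slide": [0,0,-0.012],"hand": 1,"rotation": [0,0,0]},{"slide": [0,0,-0.04],"hand": 1,"rotation": [0,0,0]},{"slide": [0,0,-0.08],"hand": 1,"rotation": [-0.1,1,0]},{"slide": [0,0,-0.12],"hand": 1,"rotation": [-0.2,3,0]},{"slide": [0,0,-0.16],"hand": 1,"rotation": [-0.4,5,0]},{"slide": [0,0,-0.2],"hand": 1,"rotation": [-0.4,5.7,0]},{"slide": [0,0,-0.225],"hand": 1,"rotation": [-0.4,5.7,0]},{"slide": [0,0,-0.225],"hand": 1,"rotation": [-0.4,5.7,0]},{"slide": [0,0,-0.225],"hand": 1,"rotation": [-0.4,5.7,0]}])

```text
clock: 10.55
tcp_pos: [0.5769, -0.3567, 0.3013]
ee_rot: [-3.141, 0.002, -3.141]
wrist_force: [-0.2, 0.4, -0.8]
width: 0.0002
grip_force: 0.0
```

```bash
python3 - <<'E'
from h import *
s=arm.read_state();Rm=R.from_euler('xyz',s['ee_rot']).as_matrix()
print(s['tcp_pos'],s['ee_rot'],s['q'].round(2)); print('slide to speaker standoff',(Rm.T@(np.array([.461,.230,.300])-s['tcp_pos'])).round(4))
p,_=imaging.get_image('scene'); q=np.load('scene0.npz')['p']
cv2.imwrite('pics/p3.png',np.hstack([cv2.resize(x[240:340,120:220],(400,400),interpolation=cv2.INTER_CUBIC) for x in(q,p)])[:,:,::-1])
E
```

```text
[ 0.57687365 -0.35669511  0.30126928] [-3.14052637e+00  2.00679361e-03 -3.14084163e+00] [ 0.39  0.48  0.15  1.68 -0.08  0.99  2.13]
slide to speaker standoff [1.154e-01 5.868e-01 4.000e-04]
```

View pics/p3.png

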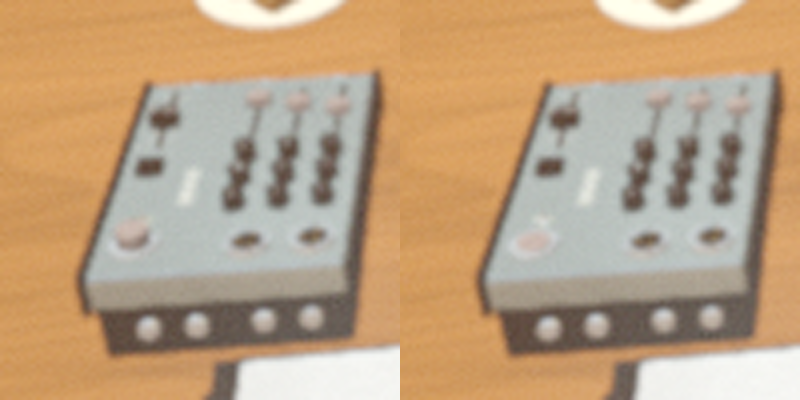

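The cap went in at (533,242), and the mixer, fader and mute key have not moved. On to the speaker.

Emit:
carry_out(plan=[{"slide": [0.008,0.04,0],"hand": 1,"rotation": [0,0,0]},{"slide": [0.016,0.08,0],"hand": 1,"rotation": [0,0,0]},{"slide": [0.024,0.12,0],"hand": 1,"rotation": [0,0,0]},{"slide": [0.032,0.16,0],"hand": 1,"rotation": [0,0,0]},{"slide": [0.04,0.2,0],"hand": 1,"rotation": [0,0,0]},{"slide": [0.048,0.24,0],"hand": 1,"rotation": [0,0,0]},{"slide": [0.056,0.28,0],"hand": 1,"rotation": [0,0,0]},{"slide": [0.064,0.32,0],"hand": 1,"rotation": [0,0,0]},{"slide": [0.072,0.36,0],"hand": 1,"rotation": [0,0,0]},{"slide": [0.08,0.4,0],"hand": 1,"rotation": [0,0,0]}])

```text
clock: 11.6
tcp_pos: [0.4947, 0.045, 0.2991]
ee_rot: [-3.141, -0.003, -3.141]
wrist_force: [0.1, 0.5, 0.8]
width: -0.0001
grip_force: 0.0
```

Emit:
carry_out(plan=[{"slide": [0.008,0.04,0],"hand": 1,"rotation": [0,0,0]},{"slide": [0.016,0.08,0],"hand": 1,"rotation": [0,0,0]},{"slide": [0.024,0.12,0],"hand": 1,"rotation": [0,0,0]},{"slide": [0.032,0.16,0],"hand": 1,"rotation": [0,0,0]},{"slide": [0.0355,0.187,0],"hand": 1,"rotation": [0,0,0]},{"slide": [0.0355,0.187,0.02],"hand": 1,"rotation": [0,0,0]},{"slide": [0.0355,0.187,0.045],"hand": 1,"rotation": [0,0,0]},{"slide": [0.0355,0.187,0.06],"hand": 1,"rotation": [0,0,0]},{"slide": [0.0355,0.187,0.06],"hand": 1,"rotation": [0,0,0]},{"slide": [0.0355,0.187,0.06],"hand": 1,"rotation": [0,0,0]}])

```text
clock: 12.6
tcp_pos: [0.46, 0.2302, 0.2397]
ee_rot: [-3.141, -0.002, -3.141]
wrist_force: [0.7, -0.7, 0.6]
width: -0.0
grip_force: 0.0
```

```bash
python3 - <<'E'
from h import *
p,_=imaging.get_image('scene')
cv2.imwrite('pics/p4.png',cv2.resize(p[120:280,340:500],(600,600),interpolation=cv2.INTER_CUBIC)[:,:,::-1])
s=arm.read_state(); print(s['clock'],s['tcp_pos'],s['wrist_force'],proj('scene',s['tcp_pos']-[0,0,.017]))
E
```

```text
12.65 [0.46052042 0.23050245 0.24048314] [0.47237119 0.01459171 0.78878785] [[399.4688319  177.80573269]]
```

View pics/p4.png

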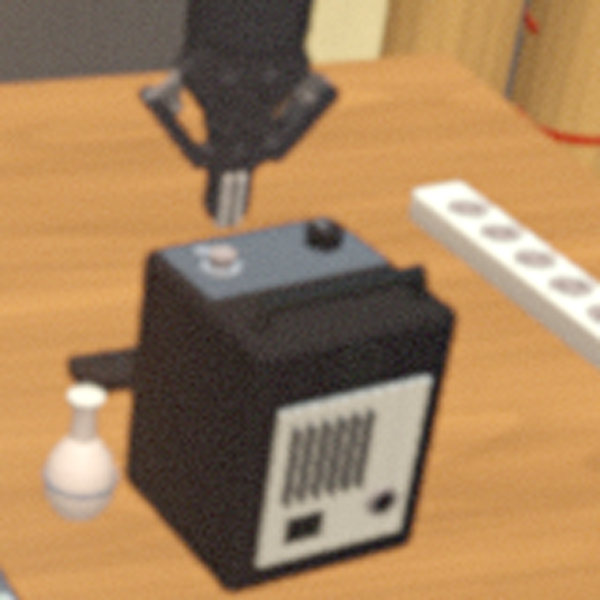

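The fingertips (230,222) stand above the speaker's cap (222,255), about 2 mm too far to the left of the robot and clear of the knob and handle. I correct that and press.

Emit:
carry_out(plan=[{"slide": [-0.0005,-0.0015,0.008],"hand": 1,"rotation": [0,0,0]},{"slide": [-0.0005,-0.0015,0.014],"hand": 1,"rotation": [0,0,0]},{"slide": [-0.0005,-0.0015,0.018],"hand": 1,"rotation": [0,0,0]},{"slide": [-0.0005,-0.0015,0.02],"hand": 1,"rotation": [0,0,0]},{"slide": [-0.0005,-0.0015,0.021],"hand": 1,"rotation": [0,0,0]},{"slide": [-0.0005,-0.0015,0.022],"hand": 1,"rotation": [0,0,0]},{"slide": [-0.0005,-0.0015,0.023],"hand": 1,"rotation": [0,0,0]},{"slide": [-0.0005,-0.0015,0.024],"hand": 1,"rotation": [0,0,0]},{"slide": [-0.0005,-0.0015,0.025],"hand": 1,"rotation": [0,0,0]},{"slide": [-0.0005,-0.0015,0.026],"hand": 1,"rotation": [0,0,0]}])

```text
clock: 13.65
tcp_pos: [0.461, 0.2291, 0.2149]
ee_rot: [3.141, 0.0, -3.141]
wrist_force: [-0.7, -0.3, 4.1]
width: -0.0001
grip_force: 2.1
```

Emit:
carry_out(plan=[{"slide": [0,0,0.001],"hand": 1,"rotation": [0,0,0]},{"slide": [0,0,0.002],"hand": 1,"rotation": [0,0,0]},{"slide": [0,0,0.003],"hand": 1,"rotation": [0,0,0]},{"slide": [0,0,0.003],"hand": 1,"rotation": [0,0,0]},{"slide": [0,0,0.003],"hand": 1,"rotation": [0,0,0]}])

```text
clock: 14.15
tcp_pos: [0.461, 0.2291, 0.2116]
ee_rot: [3.141, 0.0, -3.141]
wrist_force: [-0.6, -0.6, 3.8]
width: 0.0002
grip_force: 1.8
```

Emit:
carry_out(plan=[{"slide": [0,0,0.0005],"hand": 1,"rotation": [0,0,0]},{"slide": [0,0,0.001],"hand": 1,"rotation": [0,0,0]},{"slide": [0,0,0.0015],"hand": 1,"rotation": [0,0,0]},{"slide": [0,0,0.0015],"hand": 1,"rotation": [0,0,0]},{"slide": [0,0,0.0015],"hand": 1,"rotation": [0,0,0]}])

```text
clock: 14.65
tcp_pos: [0.461, 0.2291, 0.2106]
ee_rot: [3.141, 0.0, -3.141]
wrist_force: [-0.4, -0.0, 7.7]
width: -0.0004
grip_force: 3.7
```

Emit:
carry_out(plan=[{"slide": [0,0,0.0005],"hand": 1,"rotation": [0,0,0]},{"slide": [0,0,0.001],"hand": 1,"rotation": [0,0,0]},{"slide": [0,0,0.001],"hand": 1,"rotation": [0,0,0]}])

```text
clock: 14.95
tcp_pos: [0.4611, 0.2291, 0.2105]
ee_rot: [3.141, 0.0, -3.141]
wrist_force: [-3.2, -1.7, 14.5]
width: 0.0001
grip_force: 7.2
```

Hard stop reached. Retreat.

Emit:
carry_out(plan=[{"slide": [0,0,-0.004],"hand": 1,"rotation": [0,0,0]},{"slide": [0,0,-0.015],"hand": 1,"rotation": [0,0,0]},{"slide": [0,0,-0.045],"hand": 1,"rotation": [0,0,0]},{"slide": [0,0,-0.08],"hand": 1,"rotation": [0,0,0]},{"slide": [0,0,-0.11],"hand": 1,"rotation": [0,0,0]},{"slide": [0,0.035,-0.12],"hand": 1,"rotation": [0,0,0]},{"slide": [0,0.07,-0.12],"hand": 1,"rotation": [0,0,0]},{"slide": [0,0.105,-0.12],"hand": 1,"rotation": [0,0,0]},{"slide": [0,0.14,-0.12],"hand": 1,"rotation": [0,0,0]},{"slide": [0,0.175,-0.12],"hand": 1,"rotation": [0,0,0]}])

```text
clock: 15.95
tcp_pos: [0.4606, 0.4051, 0.3292]
ee_rot: [-3.141, 0.0, -3.141]
wrist_force: [0.7, 0.1, 0.5]
width: 0.0002
grip_force: 0.0
```

Emit:
carry_out(plan=[{"slide": [0.01,0.035,0],"hand": 1,"rotation": [0,0,0]},{"slide": [0.02,0.07,0],"hand": 1,"rotation": [0,0,0]},{"slide": [0.03,0.105,0],"hand": 1,"rotation": [0,0,0]},{"slide": [0.04,0.14,0],"hand": 1,"rotation": [0,0,0]},{"slide": [0.05,0.17,0],"hand": 1,"rotation": [0,0,0]},{"slide": [0.05,0.17,0],"hand": 1,"rotation": [0,0,0]},{"slide": [0.05,0.17,0],"hand": 1,"rotation": [0,0,0]}])

```text
clock: 16.65
tcp_pos: [0.4099, 0.5744, 0.3286]
ee_rot: [-3.141, -0.0, -3.139]
wrist_force: [0.5, -0.4, 0.3]
width: 0.0003
grip_force: 0.0
```

```bash
python3 - <<'E'
from h import *
p,_=imaging.get_image('top'); ps,ds=imaging.get_image('scene')
q=np.load('top0.npz')['p']
S={'player':((349,199),.049),'mixer':((490,204),.061),'speaker':((202,266),.194)}
d=imaging.get_image('top')[1]
for k,((u,v),h) in S.items(): print(k,'cap z',withdepth('top',(u,v),np.median(d[v-1:v+2,u-1:u+2]))[2].round(4),'expected',h)
df=cv2.absdiff(p,q).max(2); N,L,st,ce=cv2.connectedComponentsWithStats((df>30).astype(np.uint8)); print([(st[i].tolist()) for i in range(1,N) if st[i,4]>5])
cv2.imwrite('pics/p5.png',np.hstack([cv2.resize(p,(400,300)),cv2.resize(ps,(400,300))])[:,:,::-1])
s=arm.read_state(); print(s['clock'],s['tcp_pos'],s['wrist_force'])
E
```

```text
player cap z 0.0497 expected 0.049
mixer cap z 0.0621 expected 0.061
speaker cap z 0.194 expected 0.194
[[346, 201, 6, 3, 7], [485, 202, 5, 7, 16], [203, 263, 5, 8, 14]]
16.8 [0.41195534 0.57213744 0.3290607 ] [ 0.23477396 -0.61988349 -0.05121886]
```

View pics/p5.png

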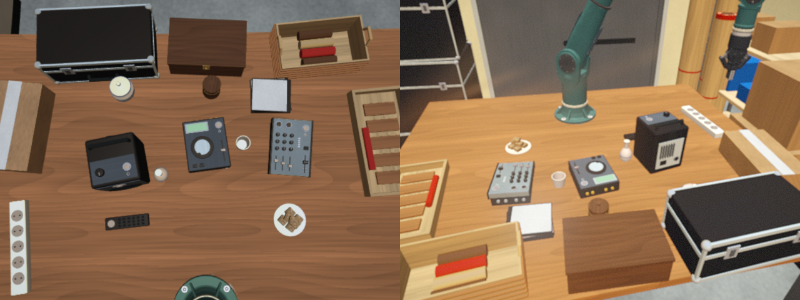

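Picture: only the three caps changed ((348,202), (487,205), (205,266) in the full top view); everything else stands as before and the arm is clear. One averaged depth check of the caps before handing in.

```bash
python3 - <<'E'
from h import *
D=np.mean([imaging.get_image('top')[1] for _ in range(10)],0)
for k,(u,v),h in(('player',(349,199),.049),('mixer',(490,204),.061),('speaker',(202,266),.194)):
    print(k,withdepth('top',(u,v),np.median(D[v-1:v+2,u-1:u+2]))[2].round(4),h)
# panel level of player for reference
print('player panel',[withdepth('top',(u,v),D[v,u])[2].round(4) for u,v in((338,215),(340,222),(349,215))])
E
```

```text
player 0.0478 0.049
mixer 0.0614 0.061
speaker 0.1927 0.194
player panel [np.float64(0.0461), np.float64(0.0463), np.float64(0.0453)]
```

```bash
python3 -c "
from h import *
print(arm.finish_job())"
```

```text
the job is handed in; nothing more can be done
None
```

I pressed the three power switches fully in, in the order player, mixer, loudspeaker, at no more than about 15 N as read between moves; the top view shows only the three caps changed, the arm finished clear, and the job is handed in.

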